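# Stroke-test a spring check valve with the hand pusher and put the pusher away

### The job

Take the flat-footed hand pusher and with it press the sprung disc of the brass check valve squarely down until it bottoms out level, and keep it there for a second. Then let the disc spring back up and put the pusher away upright in the empty round cutout of the open case, pressing it fully home rather than dropping it in. Leave everything else on the desk where it is.

Things in the scene. Friction and masses are not known exactly. Their poses are not given: they have to be found in the camera images.
- pusher_mid (a point): Loose hand pusher, upright on the desk, 100 mm tall, 0.3 to 0.55 kg: flat round steel foot, 54 mm diameter, 16 mm high, bottom edge chamfered 2.5 mm; straight round wooden handle, 28 mm diameter, best gripped 30 to 85 mm above the underside; cap 36 mm wide from 86 mm up. The point is on its axis at half height, 50 mm above the flat underside; z up the handle. Yaw does not matter.
- disc_top (a point): Sprung steel disc, 64 mm diameter, in the upright bore of the brass check valve. The point is the centre of its flat top, z its normal. The disc can rock (up to 0.15 rad) and follows the face that presses it; released, it stands level 6 mm below the valve's rim.
- valve_rim (a point): Centre of the open top of the brass check valve: a round upright body 88 mm in diameter with a bore 68 mm in diameter and a hexagonal band (96 mm across flats) lower down, fixed on a 130 mm square plywood block on the desk. The rim is 80 mm above the desk and rigid.
- valve_lift (a joint): How far the disc is pressed down, in m: 0 released (top 6 mm below the rim), 0.012 bottomed out on a hard stop (top 18 mm below the rim). The spring pushes back with about 5 N at the start of the stroke and 13 N at the bottom.
- cutout_mouth (a point): Centre of the mouth of the empty round cutout in the case's rigid grey insert, 50 mm above the desk. The cutout is 59 mm in diameter, 14 mm deep, with a flat floor. Four small sprung nubs in its wall grip the pusher's foot: it must be pushed down, with roughly 5 to 16 N, to reach the floor. z up.
- case: Open red carry case, fixed: 240 mm along its x, 200 mm along y, rim 52 mm high; origin at the centre of its underside. The empty cutout's centre is at x -45, y +35 mm. A carry handle stands 31 mm out of the +y side; the lid lies open flat beyond the -y side. A round gauge (62 mm high above the desk, at x 60, y 20 mm) and a wrench fill the other cutouts.
- mug: White mug, bystander, 80 mm in diameter and 95 mm high with a handle at its +y; origin at the centre of its underside.
- tape_measure: Black tape measure, bystander, 70 x 36 x 34 mm high; origin at the centre of its underside.
- coupling: Short copper pipe coupling, bystander, 44 mm in diameter and 34 mm high; origin at the centre of its underside.
- bushing: Small stepped brass bushing, bystander, 34 mm in diameter and 26 mm high; origin at the centre of its underside.
- glue_can: Steel can, bystander, 66 mm in diameter and 100 mm high; origin at the centre of its underside.
- screwdriver: Screwdriver lying on the desk, bystander, 160 mm long, along its x.
Things that resemble listed ones, but are neither listed nor needed, are in the scene too. Leave any green or purple look-alike of the part that bears pusher_mid alone.

How it is judged:
On the way, in this order (a step that is already met when the one before it is completed fails the run):
1. the disc is pressed with the pusher to the bottom of its stroke (at least 10.8 of 12 mm), level within 0.07 rad, for 0.5 s (value of joint valve_lift above 0.0108 m and angle between disc_top's own z axis and vertical below 0.07 rad and angle between pusher_mid's own z axis and vertical below 0.09 rad and contact force between pusher and disc above 4 N), for 0.5 s.
2. the pusher is pressed home (foot within 2.5 mm of the cutout's floor) by the gripper, not dropped in (horizontal distance between pusher_mid and cutout_mouth below 0.008 m and z of pusher_mid in the frame of cutout_mouth below 0.0385 m and contact force between the fingers and pusher above 1 N), for 0.1 s.
At the end, for the whole second after the job is handed in: The disc has sprung back up (within 2 mm), and the pusher stands upright (within 0.07 rad) and at rest in the round cutout (centred within 8 mm), its foot within 2.5 mm of the cutout's floor (value of joint valve_lift below 0.002 m and horizontal distance between pusher_mid and cutout_mouth below 0.008 m and z of pusher_mid in the frame of cutout_mouth below 0.0385 m and angle between pusher_mid's own z axis and vertical below 0.07 rad and linear speed of pusher below 0.02 m/s); the robot touches nothing.
It fails at once if the disc is pressed with the gripper or arm itself (contact force between any of the fingers, the arm and disc above 1 N).
It fails at once if another thing on the desk is shifted by more than 30 mm (distance of any of mug, tape_measure, coupling, bushing, glue_can, screwdriver from where it was at the start of the episode above 0.03 m).
It also fails if it takes over 61 s, if anything falls off the work surface, if the arm or the gripper's body presses on something with over 40 N, if the wrist force passes 120 N, or if a joint passes its speed limit or range.

### The arm

A 6-joint arm with a two-finger parallel gripper is mounted at the origin on the work surface. World frame = base frame: x ahead of the robot, y to its left, z up, the work surface at z = 0. Lengths are in m, angles in rad, forces in N, time in s.
With the tool pointing down it reaches from about 0.325 to 0.775 m from the base axis. Payload 5.5 kg.
Tool frame: the origin (TCP) lies on the front face of the gripper's body, between the roots of the fingers; the fingertips stand 80 mm ahead of it and the grasp point (between the pads) lies 61 mm ahead of it; z points along the fingers, y is the direction in which the jaws open and shut (so a half turn about z gives the same grasp; the last joint's range is limited). The gripper opens to 88 mm and grips with 3 to 60 N. Pads are 20 mm wide; open, the fingers measure 115 mm over their backs; the gripper's body (75 mm by 178 mm) begins 61 mm behind the grasp point.
Start: joints at [1.094, 0.091, 1.231, -0, 1.82, -0.057], TCP at [0.245, 0.548, 0.303] pointing down, gripper open.
Joint ranges: [-2.87, 2.87], [-0.86, 2.18], [0.17, 2.46], [-1.51, 4.65], [0.06, 2.69], [-2.65, 2.65]. Speed limits (rad/s): [2.57, 2.57, 3.01, 3.14, 3.14, 3.14].

### API

Orientations are given as a unit quaternion [x, y, z, w].
In Python, from bench import readout, optics, ticket gives the robot as it stands.
- The arm moves only by the tool apply_moves, never from a script. Its argument "steps" is a list of rows, each a list of 7 numbers: the shift along the tool's x, y, z in m, then the turn, a rotation vector about the tool's x, y, z in rad, then the finger opening in m, from 0 to 0.0878. A call has 1 to 20 rows; each row is the pose to reach, as a shift and turn from the pose commanded when the call began, along the tool's axes at that moment; what a row does not reach only later rows make up. A row lasts 1/8 s, in which the tool goes at most 62.5 mm and 10.7 degrees, less where a joint would pass 70% of its speed; a pose out of reach is approached as far as the arm can. A call with a gripper value outside its range is refused whole. The fingers move at their own pace and stop on an object; the grip force is fixed at half the most. Time passes only in rows, so rows that repeat a pose let the fingers close. It gives the time, the measured TCP pose, the force and the opening at its end, in the units of the state.
- readout.read_state(): the state, without advancing time (a new reading comes with each control period).
- optics.read_camera(name): name is "scene" or "top" or "wrist"; returns (picture, depth): 480x640x3 uint8, red, green, blue; 480x640 float32, m along the optical axis (not along the pixel's ray), 0 where there is no reading.
- optics.calibration(name): a dict with "vertical_fov" (degrees; the focal length in pixels is half the picture's height over the tangent of half this angle, whatever the lens; pixels are square), "cx", "cy" (the principal point, pixels), "k1" (the pictures are not rectified: a ray, as slopes to the right and down, at radius r is drawn at 1 + k1 r^2 times it, then the intrinsics apply), "camera_from_world" (4x4, takes a point from world to camera coordinates). Camera axes: x right, y up, looking along -z (the intrinsics and any distortion apply to the point x, -y, -z); pixel columns grow to the right and rows downward; lengths in m; the calibration is good to about 2 mm. A picture is of the moment at which its call begins: read the wrist's pose just before it. calibration takes no time and is no camera call; for the wrist camera it gives the pose at the moment of the call.
- ticket.finish_job(): hands the job in, once; it reports no verdict.
The state is a dict: "t": time; "joint_pos": joint angles; "dq": joint speeds; "joint_efforts": joint torques, N m; "tool_pos": TCP position; "eef_rot": TCP orientation; "contact_force": force on the tool from outside, world axes, zero at the start; "ft_torque": the same for the moment, N m; "gripper_width": finger opening in m.
Only numpy, scipy, OpenCV 4.12 (cv2) and the standard library are available. Lean on these libraries where they do the work, as an engineer would, in place of code of your own. Each camera call takes 0.05 s, during which the arm holds its last target. There are 200 camera calls.

## Working session

There is one attempt and no reset: what is moved stays moved. The work goes in short steps, Python scripts to look and compute and a tool call to move; the robot and the scene stay as the last step left them, time stands still between calls to the robot, and variables do not carry over. Pictures are saved under pics/ and viewed, about 8 in all and at most 12, crops included, and the job is handed in when it is done.

Besides the shell and the picture viewer there is one more tool, called after "Request:" by a JSON object that holds its "method" and its "body", one argument or row to a line. apply_moves: Moves the arm, as the interface text tells. Its arguments: {"type":"object","properties":{"steps":{"type":"array"}},"required":["steps"]}

```bash
mkdir -p pics; cat > h.py <<'E'
import numpy as np, cv2
from bench import readout, optics, ticket
def snap(n):
    c=optics.calibration(n); im,d=optics.read_camera(n); return im,d,c
def world(im,d,c):
    H,W=d.shape; f=H/2/np.tan(np.radians(c["vertical_fov"])/2)
    K=np.array([[f,0,c["cx"]],[0,f,c["cy"]],[0,0,1.]])
    u,v=np.meshgrid(np.arange(W),np.arange(H))
    p=cv2.undistortPoints(np.stack([u,v],-1).reshape(-1,1,2).astype(float),K,np.array([c["k1"],0,0,0.])).reshape(H,W,2)
    P=np.stack([p[...,0]*d,-p[...,1]*d,-d,np.ones_like(d)],-1)
    M=np.linalg.inv(np.array(c["camera_from_world"]))
    Q=(P@M.T)[...,:3]; Q[d<=0]=np.nan; return Q
def save(n,im): cv2.imwrite("pics/"+n+".png",im[...,::-1])
E
python3 - <<'E'
from h import *
for n in("scene","top"):
    im,d,c=snap(n); save(n+"0",im); np.savez(n+"0.npz",im=im,Q=world(im,d,c)); print(n,{k:c[k] for k in("vertical_fov","cx","cy","k1")})
print(readout.read_state())
E
```

```text
scene {'vertical_fov': 43.82096415305587, 'cx': 322.58136223273306, 'cy': 238.5956868300868, 'k1': -0.20511792322024078}
top {'vertical_fov': 57.480815896790254, 'cx': 322.2240476794323, 'cy': 239.7914731580593, 'k1': -0.035135168362297825}
{'t': 0.1, 'joint_pos': array([ 1.09431747e+00,  9.17851000e-02,  1.23175049e+00, -3.35685732e-05,
        1.81985064e+00, -5.67010300e-02]), 'dq': array([ 0.00148724, -0.00214287, -0.00155951, -0.00161748,  0.0029566 ,
        0.00046865]), 'joint_efforts': array([ 1.60618994e-03, -4.47856200e+01, -4.07570350e+01,  6.99426513e-02,
        2.83876952e-02, -1.10179230e-04]), 'tool_pos': array([0.2444814 , 0.54778042, 0.30162739]), 'eef_rot': array([ 2.08355199e-01,  9.78052814e-01, -8.69396906e-04, -2.20557971e-04]), 'contact_force': array([ 0.79112281,  0.39893769, -0.34285998]), 'ft_torque': array([-0.00334291, -0.01684751, -0.05166086]), 'gripper_width': 0.08761039183224074}
```

View pics/top0.png

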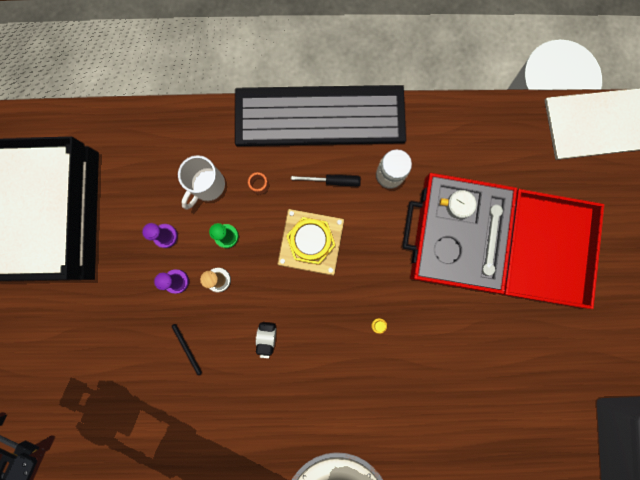

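View pics/scene0.png

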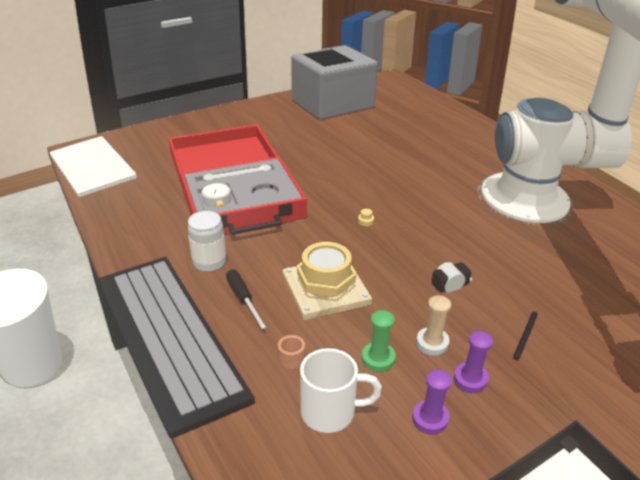

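Top view candidates for the pusher: wooden handle on a steel foot at (213,280), green at (223,234), purple at (158,235) and (171,281). I choose the wooden one, which is also at (436,325) in the scene view. The valve is at (310,240) and the empty cutout at (447,250).

```bash
python3 - <<'E'
from h import *
from scipy.optimize import least_squares
T=np.load("top0.npz"); S=np.load("scene0.npz")
def fit(P,r=None):
    P=P[:,:2]; f=lambda p:np.hypot(P[:,0]-p[0],P[:,1]-p[1])-(r if r else p[2])
    s=least_squares(f,[*P.mean(0),r or .03],loss='soft_l1',f_scale=.002); return s.x.round(4),len(P)
Q=T["Q"]
def reg(Q,u0,u1,v0,v1,z0,z1):
    P=Q[v0:v1,u0:u1].reshape(-1,3); P=P[np.isfinite(P).all(1)]; return P[(P[:,2]>z0)&(P[:,2]<z1)]
def rep(n,P): print(n,len(P),"mean",P.mean(0).round(4),"min",P.min(0).round(3),"max",P.max(0).round(3))
rep("desk",reg(Q,330,370,280,310,-1,1))
for n,b in dict(wood=(192,235,262,296),green=(205,242,220,250)).items():
    rep(n+" cap",reg(Q,*b,.095,.11)); rep(n+" foot",reg(Q,*b,.010,.022))
P=reg(Q,285,335,215,265,.074,.09); rep("rim",P); print(fit(P))
rep("disc",reg(Q,303,317,233,247,.05,.09))
P=reg(Q,425,470,230,270,.025,.047); rep("cutout floor",P)
rep("insert",reg(Q,430,470,228,270,.045,.055))
for n,b in dict(case=(405,520,165,300)).items(): rep(n,reg(Q,*b,.049,.07))
Q=S["Q"]
P=reg(Q,415,455,290,360,.03,.084); rep("S handle",P); print(fit(P,.014))
P=reg(Q,415,455,290,360,.096,.11); rep("S cap",P)
P=reg(Q,295,360,240,300,.074,.09); rep("S rim",P); print(fit(P))
P=reg(Q,240,290,175,205,.03,.046); rep("S cut",P)
im=S["im"]; save("crop1",cv2.resize(np.hstack([im[280:400,380:500],T["im"][200:320,150:270],T["im"][190:310,390:510]]),(780,260)))
E
```

```text
desk 1198 mean [ 0.4631 -0.0422  0.0013] min [ 0.429 -0.088 -0.004] max [0.497 0.003 0.007]
wood cap 240 mean [0.5039 0.2541 0.1002] min [0.487 0.237 0.095] max [0.52  0.273 0.105]
wood foot 211 mean [0.5038 0.2454 0.0171] min [0.478 0.227 0.01 ] max [0.529 0.272 0.022]
green cap 230 mean [0.6029 0.2359 0.1   ] min [0.586 0.219 0.095] max [0.62  0.254 0.105]
green foot 211 mean [0.599  0.2284 0.0171] min [0.576 0.21  0.011] max [0.629 0.26  0.022]
rim 1070 mean [0.5853 0.0435 0.0785] min [0.542 0.001 0.074] max [0.629 0.086 0.086]
(array([0.5851, 0.0432, 0.0326]), 1070)
disc 195 mean [0.5835 0.0451 0.0754] min [0.569 0.031 0.072] max [0.598 0.059 0.079]
cutout floor 539 mean [ 0.5588 -0.2594  0.038 ] min [ 0.516 -0.308  0.032] max [ 0.593 -0.206  0.047]
insert 1128 mean [ 0.5603 -0.2642  0.0512] min [ 0.514 -0.308  0.046] max [ 0.606 -0.216  0.055]
case 7417 mean [ 0.5918 -0.2993  0.0528] min [ 0.457 -0.419  0.049] max [ 0.732 -0.168  0.067]
S handle 404 mean [0.5118 0.2649 0.0579] min [0.491 0.248 0.03 ] max [0.52  0.274 0.084]
(array([0.5035, 0.2575, 0.014 ]), 404)
S cap 228 mean [0.506  0.2598 0.0987] min [0.488 0.242 0.096] max [0.521 0.276 0.103]
S rim 743 mean [0.5872 0.0486 0.0777] min [0.542 0.003 0.074] max [0.63  0.091 0.082]
(array([0.5874, 0.0489, 0.0379]), 743)
S cut 282 mean [ 0.5526 -0.2698  0.0377] min [ 0.522 -0.35   0.031] max [ 0.616 -0.231  0.046]
```

View pics/crop1.png

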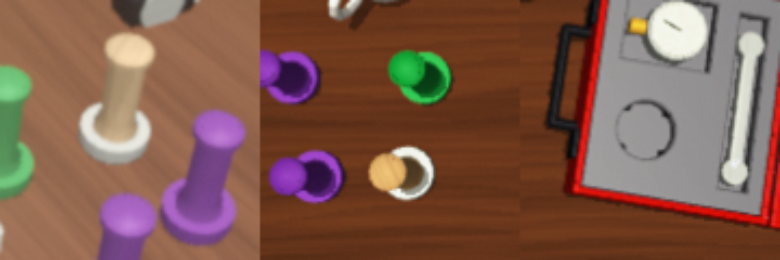

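Crops confirm it: the wooden handle on a pale steel foot is the only such pusher. The empty cutout with its nubs is at about (645,130) in the crop. I'll move above the pusher and square the jaws to world y.

Request:
{"method": "apply_moves", "body": {
  "steps": [
    [-0.178, -0.08, 0, 0, 0, -0.21, 0.0878],
    [-0.356, -0.16, 0, 0, 0, -0.42, 0.0878],
    [-0.356, -0.16, 0, 0, 0, -0.42, 0.0878],
    [-0.356, -0.16, 0, 0, 0, -0.42, 0.0878],
    [-0.356, -0.16, 0, 0, 0, -0.42, 0.0878],
    [-0.356, -0.16, 0, 0, 0, -0.42, 0.0878],
    [-0.356, -0.16, 0, 0, 0, -0.42, 0.0878],
    [-0.356, -0.16, 0, 0, 0, -0.42, 0.0878],
    [-0.356, -0.16, 0, 0, 0, -0.42, 0.0878],
    [-0.356, -0.16, 0, 0, 0, -0.42, 0.0878]
  ]
}}

```text
t: 1.35
tool_pos: [0.5036, 0.2579, 0.3027]
eef_rot: [-0.001, 1.0, 0.0, -0.0]
contact_force: [-0.1, 0.1, 0.9]
gripper_width: 0.0873
```

```bash
python3 - <<'E'
from h import *
s=readout.read_state(); print(s["t"],s["tool_pos"],s["eef_rot"],s["joint_pos"])
im,d,c=snap("wrist"); save("w1",im); Q=world(im,d,c); np.savez("w1.npz",im=im,Q=Q)
print(np.linalg.inv(np.array(c["camera_from_world"]))[:3].round(3))
R=(abs(Q[...,0]-.504)<.045)&(abs(Q[...,1]-.256)<.045)
for a,b in((.093,.11),(.03,.08),(.01,.022)):
    P=Q[R&(Q[...,2]>a)&(Q[...,2]<b)]; print(a,len(P),P.mean(0).round(4) if len(P) else'',P.min(0).round(4) if len(P) else '',P.max(0).round(4) if len(P) else '')
E
```

```text
1.35 [0.50360739 0.25788453 0.30270315] [-1.10003801e-03  9.99999386e-01  1.24532162e-04 -4.94248860e-05] [ 4.13004224e-01 -1.34393388e-03  1.32574971e+00  2.76146885e-04
  1.81717774e+00 -1.15992483e+00]
[[-0.001 -0.97  -0.244  0.437]
 [ 1.    -0.001 -0.001  0.257]
 [ 0.001 -0.244  0.97   0.385]]
0.093 1390 [0.5027 0.2563 0.0989] [0.486  0.2385 0.0931] [0.5214 0.2737 0.102 ]
0.03 125 [0.492  0.2562 0.0467] [0.4897 0.2429 0.0301] [0.4998 0.2689 0.0655]
0.01 860 [0.4929 0.2563 0.0163] [0.4769 0.2295 0.0103] [0.5182 0.2824 0.022 ]
```

View pics/w1.png

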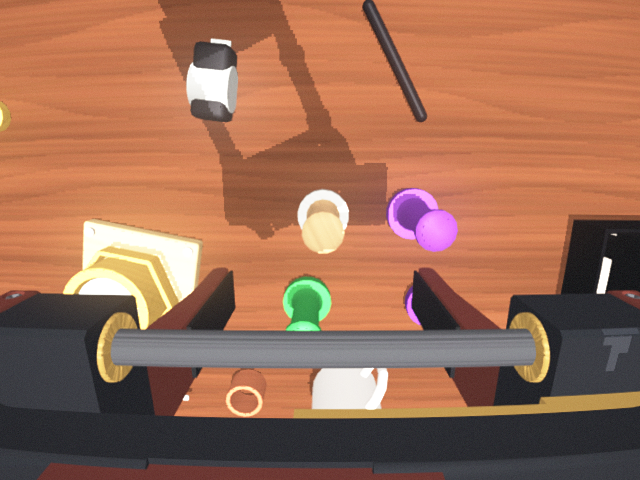

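The wrist view shows the wooden pusher's cap at (322,232), between the jaws and clear of the green one (305,305) and the purple one (436,230). It measures (0.5037, 0.256) with its top at 0.10, which is consistent. I'll descend and grip 60 mm up.

Request:
{"method": "apply_moves", "body": {
  "steps": [
    [0, -0.0018, 0.05, 0, 0, 0, 0.0878],
    [0, -0.0018, 0.1, 0, 0, 0, 0.0878],
    [0, -0.0018, 0.14, 0, 0, 0, 0.0878],
    [0, -0.0018, 0.165, 0, 0, 0, 0.0878],
    [0, -0.0018, 0.182, 0, 0, 0, 0.0878],
    [0, -0.0018, 0.182, 0, 0, 0, 0.0878],
    [0, -0.0018, 0.182, 0, 0, 0, 0.05],
    [0, -0.0018, 0.182, 0, 0, 0, 0.035],
    [0, -0.0018, 0.182, 0, 0, 0, 0.02],
    [0, -0.0018, 0.182, 0, 0, 0, 0.02],
    [0, -0.0018, 0.182, 0, 0, 0, 0.02],
    [0, -0.0018, 0.182, 0, 0, 0, 0.02],
    [0, -0.0018, 0.182, 0, 0, 0, 0.02]
  ]
}}

```text
t: 3.02
tool_pos: [0.5045, 0.2552, 0.1208]
eef_rot: [-0.0, 1.0, 0.0, 0.0]
contact_force: [0.1, 1.4, 0.8]
gripper_width: 0.0347
```

Request:
{"method": "apply_moves", "body": {
  "steps": [
    [0, 0, 0, 0, 0, 0, 0.02],
    [0, 0, 0, 0, 0, 0, 0.02],
    [0, 0, 0, 0, 0, 0, 0.02],
    [0, 0, 0, 0, 0, 0, 0.02],
    [0, 0, 0, 0, 0, 0, 0.02],
    [0, 0, 0, 0, 0, 0, 0.02]
  ]
}}

```text
t: 3.78
tool_pos: [0.5045, 0.255, 0.1208]
eef_rot: [-0.0, 1.0, 0.0, 0.0]
contact_force: [0.2, 3.2, 1.9]
gripper_width: 0.0348
```

The width stopped at 34.8 mm where 28 mm was expected, so I'll look before lifting.

```bash
python3 - <<'E'
from h import *
a,da,c=snap("wrist"); b,d,c2=snap("scene")
Q=world(b,d,c2)
im=np.zeros((300,800,3),np.uint8)
im[:,:400]=cv2.resize(a,(400,300)); im[:,400:]=cv2.resize(b[250:370,360:520],(400,300)); save("g1",im)
print(readout.read_state())
E
```

```text
{'t': 3.875, 'joint_pos': array([ 4.07755072e-01,  3.94740665e-02,  1.60787360e+00,  1.76733641e-04,
        1.49381855e+00, -1.16332396e+00]), 'dq': array([-9.16558961e-04,  1.35911683e-03, -2.01325410e-03, -2.40710122e-03,
       -2.22169755e-05, -7.25040684e-04]), 'joint_efforts': array([-1.44059770e+00, -3.94717562e+01, -3.73883629e+01, -8.64141528e-01,
        4.35132254e-01,  3.58343626e-03]), 'tool_pos': array([0.50450852, 0.25501812, 0.12083738]), 'eef_rot': array([-1.34575994e-04,  9.99999964e-01,  1.65411722e-04,  1.60821622e-04]), 'contact_force': array([0.06470922, 3.30101206, 2.89283348]), 'ft_torque': array([0.46420761, 0.0043564 , 0.00148805]), 'gripper_width': 0.03485549075295522}
```

View pics/g1.png

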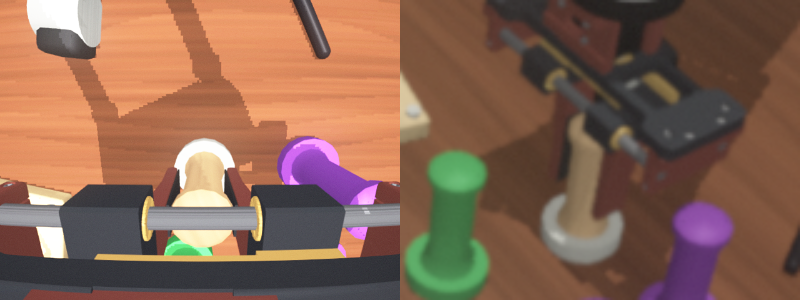

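```bash
cat >> h.py <<'E'
from scipy.optimize import least_squares
def axis(Q,im,c0,w=.05,z0=.02,z1=.5,r=.014):
    """cylinder r fit to handle-coloured points near c0; returns point at mid z, direction"""
    hsv=cv2.cvtColor(im,cv2.COLOR_RGB2HSV)
    m=(abs(Q[...,0]-c0[0])<w)&(abs(Q[...,1]-c0[1])<w)&(Q[...,2]>z0)&(Q[...,2]<z1)&(im[...,0]>120)&(im[...,2]>60)&(im[...,0]>im[...,2]*1.2)
    P=Q[m]; zm=P[:,2].mean()
    f=lambda p:np.hypot(P[:,0]-p[0]-p[2]*(P[:,2]-zm),P[:,1]-p[1]-p[3]*(P[:,2]-zm))-r
    s=least_squares(f,[c0[0],c0[1],0,0],loss='soft_l1',f_scale=.002); return len(P),zm,s.x.round(4)
E
python3 - <<'E'
from h import *
for n in("wrist","scene"):
    im,d,c=snap(n); Q=world(im,d,c)
    print(n,axis(Q,im,(.504,.255),z0=.022,z1=.082))
    R=(abs(Q[...,0]-.504)<.045)&(abs(Q[...,1]-.256)<.04)
    for z0,z1 in((.005,.024),(.094,.115)):
        P=Q[R&(Q[...,2]>z0)&(Q[...,2]<z1)]; 
        if len(P): print(z0,len(P),np.percentile(P,[1,50,99],axis=0).round(4).tolist())
    # foot top plane
    P=Q[R&(Q[...,2]>.008)&(Q[...,2]<.03)]
    if len(P)>50:
        A=np.c_[P[:,:2]-[.504,.256],np.ones(len(P))]; print("plane",np.linalg.lstsq(A,P[:,2],rcond=None)[0].round(4))
E
```

```text
wrist (3970, np.float64(0.05610106942453144), array([ 0.5029,  0.2546, -0.017 , -0.0376]))
0.005 3150 [[0.4771, 0.2313, 0.0062], [0.4887, 0.254, 0.0165], [0.5178, 0.2802, 0.0236]]
0.094 5481 [[0.4858, 0.2302, 0.0942], [0.4949, 0.2539, 0.0994], [0.5191, 0.2776, 0.1141]]
plane [0.0771 0.0466 0.019 ]
scene (308, np.float64(0.04876263004541126), array([ 0.5038,  0.2564, -0.0094, -0.0528]))
0.005 478 [[0.4828, 0.2314, 0.0054], [0.5164, 0.2685, 0.0152], [0.5316, 0.2841, 0.0236]]
0.094 217 [[0.4934, 0.2253, 0.0943], [0.515, 0.2431, 0.0988], [0.5223, 0.2869, 0.1139]]
plane [-0.0393 -0.028   0.0173]
```

```bash
python3 - <<'E'
from h import *
W=np.load("w1.npz"); Q=W["Q"]; t=np.array([.5036,.2579,.3027])
P=(Q-t).reshape(-1,3); x,y,z=-P[:,0],P[:,1],-P[:,2]
for sgn in(1,-1):
  for a in range(0,84,6):
    m=(z*1000>a)&(z*1000<=a+6)&(abs(x)<.03)&(y*sgn>.01)&(y*sgn<.075)
    if m.sum(): print(sgn,a,m.sum(),"y",np.percentile(y[m]*sgn*1000,[0,10,50,100]).round(1),"x",(x[m].min()*1000).round(1),(x[m].max()*1000).round(1))
im,d,c=snap("wrist"); save("g2",cv2.resize(im[260:480,200:460],(780,600)))
E
```

```text
1 0 439 y [43.3 43.8 44.1 45. ] x -6.1 11.1
1 6 384 y [43.4 43.8 44.2 45.1] x -10.6 6.8
1 12 268 y [43.4 43.8 44.1 52.8] x -10.3 13.2
1 18 510 y [42.3 43.6 45.5 55.9] x -11.0 13.2
1 24 389 y [42.1 42.6 46.1 55.1] x -10.2 13.2
1 30 342 y [42.1 42.6 44.9 54.3] x 3.5 13.2
1 36 345 y [42.2 42.5 44.1 53.4] x -0.0 12.9
1 42 333 y [41.9 42.4 43.  52.7] x -3.8 12.8
1 48 308 y [42.  42.4 42.8 52.3] x -7.1 12.9
1 54 299 y [42.2 42.5 43.  51.8] x -8.6 13.1
1 60 276 y [42.2 42.6 43.  51.7] x -9.2 13.1
1 66 243 y [42.4 42.7 43.  51.3] x -8.9 13.1
1 72 222 y [42.4 42.6 43.  51.8] x -8.6 12.9
1 78 74 y [42.4 42.7 42.9 51.3] x -9.0 12.8
-1 0 536 y [45.6 46.3 46.6 47.5] x -9.4 10.9
-1 6 419 y [45.8 46.2 46.7 47.7] x -10.7 6.7
-1 12 257 y [45.7 46.3 46.6 56.8] x -11.7 12.8
-1 18 516 y [44.6 46.  47.6 58.4] x -10.7 13.0
-1 24 395 y [44.5 45.1 48.2 58.1] x -10.7 12.8
-1 30 344 y [44.6 45.  47.6 57.6] x 3.0 12.9
-1 36 348 y [44.3 44.9 46.6 56. ] x 0.1 12.7
-1 42 310 y [44.5 44.9 45.7 55. ] x -3.8 12.7
-1 48 279 y [44.7 45.1 45.5 54.4] x -6.7 12.9
-1 54 332 y [44.8 45.1 45.4 53.9] x -9.3 13.0
-1 60 285 y [44.4 45.  45.3 54. ] x -9.2 12.7
-1 66 240 y [44.7 44.9 45.2 54.2] x -9.0 12.9
-1 72 227 y [44.7 44.9 45.3 54.2] x -9.2 12.8
-1 78 80 y [44.6 44.9 45.2 53.3] x -9.2 12.8
```

View pics/g2.png

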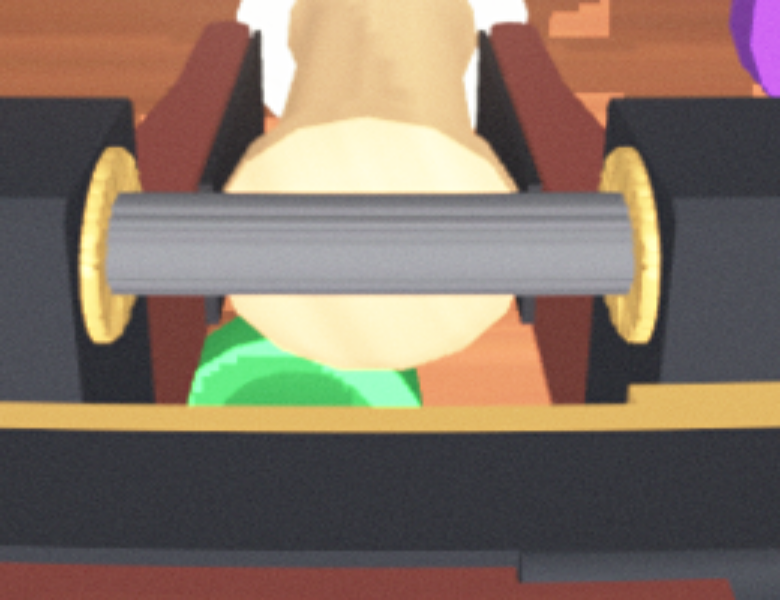

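The pads run flat up nearly to the roots, protruding only 1.4 mm. A vertical tool therefore jams on the 36 mm cap and tilts the pusher by about 0.045 rad. I'll release it, rise, and grip the handle with the tool pitched about 50° outward so the fingers pass below the cap.

Request:
{"method": "apply_moves", "body": {
  "steps": [
    [0, 0, 0, 0, 0, 0, 0.045],
    [0, 0, 0, 0, 0, 0, 0.06],
    [0, 0, 0, 0, 0, 0, 0.0878],
    [0, 0, 0, 0, 0, 0, 0.0878],
    [0, 0, 0, 0, 0, 0, 0.0878],
    [0, 0, 0, 0, 0, 0, 0.0878],
    [0, 0, -0.03, 0, 0, 0, 0.0878],
    [0, 0, -0.08, 0, 0, 0, 0.0878],
    [0, 0, -0.13, 0, 0, 0, 0.0878],
    [0, 0, -0.17, 0, 0, 0, 0.0878],
    [0, 0, -0.17, 0, 0, 0, 0.0878]
  ]
}}

```text
t: 5.4
tool_pos: [0.5052, 0.2553, 0.2954]
eef_rot: [-0.0, 1.0, 0.002, 0.004]
contact_force: [0.3, 0.1, -0.9]
gripper_width: 0.0881
```

```bash
cat >> h.py <<'E'
from scipy.spatial.transform import Rotation as Ro
def goal(grasp,az,th):
    """tool pose whose grasp point is at grasp, pitched th outward along azimuth az; returns shift+rotvec in the tool's current axes"""
    s=readout.read_state(); R0=Ro.from_quat(s["eef_rot"])
    R=Ro.from_euler('z',az)*Ro.from_quat([0,1,0,0])*Ro.from_euler('y',-th)
    p=np.array(grasp)-.061*R.as_matrix()[:,2]
    print("t",round(s["t"],2),"TCP goal",p.round(4),"z",R.as_matrix()[:,2].round(3))
    return np.r_[R0.inv().apply(p-s["tool_pos"]),(R0.inv()*R).as_rotvec()].round(4)
E
python3 - <<'E'
from h import *
im,d,c=snap("wrist"); Q=world(im,d,c)
R=(abs(Q[...,0]-.504)<.045)&(abs(Q[...,1]-.256)<.04)
for a,b in((.095,.11),(.012,.022)):
    P=Q[R&(Q[...,2]>a)&(Q[...,2]<b)]; q=np.percentile(P,[1,99],axis=0); print(len(P),q.round(4).tolist(),q.mean(0).round(4))
m=R&(Q[...,2]>.095); P=Q[m]; A=np.c_[P[:,:2]-[.504,.256],np.ones(len(P))]; print("cap plane",np.linalg.lstsq(A,P[:,2],rcond=None)[0].round(4))
for h in(.20,.052): print(goal((.504,.256,h),.47,.873))
E
```

```text
1447 [[0.487, 0.2394, 0.0954], [0.5202, 0.2727, 0.1012]] [0.5036 0.2561 0.0983]
880 [[0.4776, 0.2303, 0.014], [0.5156, 0.282, 0.0215]] [0.4966 0.2562 0.0177]
cap plane [-6.4773  0.0687  0.1666]
t 5.45 TCP goal [0.4623 0.2348 0.2392] z [ 0.683  0.347 -0.643]
[ 0.0427 -0.0203  0.0531 -0.2043 -0.8529 -0.4395]
t 5.45 TCP goal [0.4623 0.2348 0.0912] z [ 0.683  0.347 -0.643]
[ 0.0432 -0.0205  0.2011 -0.2043 -0.8529 -0.4395]
```

Request:
{"method": "apply_moves", "body": {
  "steps": [
    [0.01, -0.005, 0.01, -0.034, -0.142, -0.073, 0.0878],
    [0.02, -0.01, 0.02, -0.068, -0.284, -0.147, 0.0878],
    [0.03, -0.013, 0.03, -0.102, -0.426, -0.22, 0.0878],
    [0.037, -0.016, 0.04, -0.136, -0.569, -0.293, 0.0878],
    [0.043, -0.02, 0.05, -0.17, -0.711, -0.366, 0.0878],
    [0.043, -0.02, 0.053, -0.204, -0.853, -0.44, 0.0878],
    [0.043, -0.02, 0.053, -0.204, -0.853, -0.44, 0.0878],
    [0.043, -0.02, 0.053, -0.204, -0.853, -0.44, 0.0878],
    [0.043, -0.02, 0.053, -0.204, -0.853, -0.44, 0.0878]
  ]
}}

```text
t: 6.58
tool_pos: [0.462, 0.2353, 0.2392]
eef_rot: [-0.211, 0.882, 0.098, 0.41]
contact_force: [-0.2, -0.0, 0.7]
gripper_width: 0.0878
```

```bash
python3 - <<'E'
from h import *
s=readout.read_state(); print(s["tool_pos"],s["joint_pos"].round(3),s["contact_force"])
for h in(.12,.052): print(goal((.5037,.2561,h),.47,.873))
E
```

```text
[0.46204381 0.23529852 0.23915527] [ 0.363 -0.757  2.182  0.109  0.852 -1.712] [-0.24405202 -0.03562443  0.65177556]
t 6.58 TCP goal [0.462  0.2349 0.1592] z [ 0.683  0.347 -0.643]
[ 0.0612 -0.0003  0.0515 -0.0001 -0.0035 -0.0001]
t 6.58 TCP goal [0.462  0.2349 0.0912] z [ 0.683  0.347 -0.643]
[ 1.132e-01 -3.000e-04  9.530e-02 -1.000e-04 -3.500e-03 -1.000e-04]
```

Joint 2 is close to its limit at this pitch, so I'll reduce it to 0.75 rad, which still clears the cap by geometry, and grip at 50 mm.

```bash
python3 - <<'E'
from h import *
for h in(.17,.12): print(goal((.5037,.2561,h),.42,.75))
E
```

```text
t 6.58 TCP goal [0.4657 0.2391 0.2146] z [ 0.622  0.278 -0.732]
[0.0155 0.0018 0.0197 0.0362 0.1194 0.0344]
t 6.58 TCP goal [0.4657 0.2391 0.1646] z [ 0.622  0.278 -0.732]
[0.0537 0.0018 0.0519 0.0362 0.1194 0.0344]
```

Request:
{"method": "apply_moves", "body": {
  "steps": [
    [0.0155, 0.0018, 0.0197, 0.036, 0.119, 0.034, 0.0878],
    [0.0155, 0.0018, 0.0197, 0.036, 0.119, 0.034, 0.0878],
    [0.035, 0.0018, 0.036, 0.036, 0.119, 0.034, 0.0878],
    [0.0537, 0.0018, 0.0519, 0.036, 0.119, 0.034, 0.0878],
    [0.0537, 0.0018, 0.0519, 0.036, 0.119, 0.034, 0.0878],
    [0.0537, 0.0018, 0.0519, 0.036, 0.119, 0.034, 0.0878]
  ]
}}

```text
t: 7.32
tool_pos: [0.4656, 0.239, 0.1651]
eef_rot: [-0.194, 0.909, 0.077, 0.36]
contact_force: [0.2, -0.1, 0.1]
gripper_width: 0.0874
```

```bash
python3 - <<'E'
from h import *
s=readout.read_state(); print(s["tool_pos"],s["joint_pos"].round(3),s["contact_force"])
for h in(.08,.05): print(goal((.5037,.2561,h),.42,.75))
E
```

```text
[0.46561419 0.23895482 0.16511167] [ 0.403 -0.635  2.203  0.017  0.82  -1.596] [ 0.23494059 -0.14313423  0.12046034]
t 7.33 TCP goal [0.4657 0.2391 0.1246] z [ 0.622  0.278 -0.732]
[0.0276 0.0001 0.0297 0.0004 0.0034 0.0011]
t 7.33 TCP goal [0.4657 0.2391 0.0946] z [ 0.622  0.278 -0.732]
[0.0481 0.0002 0.0515 0.0004 0.0034 0.0011]
```

Request:
{"method": "apply_moves", "body": {
  "steps": [
    [0.0138, 0, 0.0149, 0, 0.003, 0, 0.0878],
    [0.0276, 0, 0.0297, 0, 0.003, 0, 0.0878],
    [0.039, 0, 0.042, 0, 0.003, 0, 0.0878],
    [0.0481, 0, 0.0515, 0, 0.003, 0, 0.0878],
    [0.0481, 0, 0.0515, 0, 0.003, 0, 0.0878],
    [0.0481, 0, 0.0515, 0, 0.003, 0, 0.0878],
    [0.0481, 0, 0.0515, 0, 0.003, 0, 0.05],
    [0.0481, 0, 0.0515, 0, 0.003, 0, 0.02],
    [0.0481, 0, 0.0515, 0, 0.003, 0, 0.02],
    [0.0481, 0, 0.0515, 0, 0.003, 0, 0.02],
    [0.0481, 0, 0.0515, 0, 0.003, 0, 0.02],
    [0.0481, 0, 0.0515, 0, 0.003, 0, 0.02],
    [0.0481, 0, 0.0515, 0, 0.003, 0, 0.02],
    [0.0481, 0, 0.0515, 0, 0.003, 0, 0.02]
  ]
}}

```text
t: 9.07
tool_pos: [0.465, 0.2389, 0.0927]
eef_rot: [-0.195, 0.91, 0.076, 0.357]
contact_force: [-0.2, 2.4, 0.1]
gripper_width: 0.0276
```

```bash
python3 - <<'E'
from h import *
s=readout.read_state(); print(s["t"],s["tool_pos"],s["joint_pos"].round(3),s["contact_force"],s["gripper_width"])
im,d,c=snap("scene"); Q=world(im,d,c); print(axis(Q,im,(.504,.256),z0=.022,z1=.082))
im,d,c=snap("wrist"); Q=world(im,d,c); print(axis(Q,im,(.504,.256),z0=.022,z1=.082))
E
```

```text
9.075 [0.46501186 0.23888788 0.09273225] [ 0.403 -0.561  2.288  0.019  0.668 -1.599] [-0.20462999  2.38222355  0.12541156] 0.027566446917890192
(653, np.float64(0.05586724693650887), array([ 0.5032,  0.2576, -0.104 ,  0.0443]))
(8814, np.float64(0.04978409145608728), array([ 0.5034,  0.255 , -0.0156, -0.0076]))
```

The grip is good: 27.6 mm on the handle. I'll lift and go over the valve.

```bash
python3 - <<'E'
from h import *
s=readout.read_state(); R0=Ro.from_quat(s["eef_rot"]); print("up in tool",R0.inv().apply([0,0,1]).round(4))
g=s["tool_pos"]+.061*R0.as_matrix()[:,2]; print("grasp",g, R0.as_matrix()[:,1])
print(goal((g[0],g[1],g[2]+.12),.42,.753)); print(goal((.5855,.0445,g[2]+.12),.02,.753))
E
```

```text
up in tool [-6.799e-01 -2.000e-04 -7.333e-01]
grasp [0.50285065 0.25582157 0.0479805 ] [-4.08693928e-01  9.12671481e-01 -2.00876461e-04]
t 9.18 TCP goal [0.4648 0.2388 0.2125] z [ 0.624  0.279 -0.73 ]
[-0.0813  0.     -0.088   0.0006 -0.0054  0.0009]
t 9.18 TCP goal [0.5438 0.0437 0.2125] z [ 0.684  0.014 -0.73 ]
[-0.0756 -0.2104 -0.0932  0.2733 -0.0053  0.2935]
```

Request:
{"method": "apply_moves", "body": {
  "steps": [
    [-0.02, 0, -0.022, 0, 0, 0, 0.02],
    [-0.054, 0, -0.059, 0, 0, 0, 0.02],
    [-0.081, 0, -0.088, 0, 0, 0, 0.02],
    [-0.081, -0.025, -0.088, 0.035, 0, 0.038, 0.02],
    [-0.08, -0.06, -0.089, 0.08, 0, 0.086, 0.02],
    [-0.079, -0.095, -0.09, 0.125, 0, 0.135, 0.02],
    [-0.078, -0.13, -0.091, 0.17, 0, 0.184, 0.02],
    [-0.077, -0.165, -0.092, 0.215, 0, 0.232, 0.02],
    [-0.0756, -0.195, -0.093, 0.25, 0, 0.27, 0.02],
    [-0.0756, -0.2104, -0.0932, 0.273, 0, 0.2935, 0.02],
    [-0.0756, -0.2104, -0.0932, 0.273, 0, 0.2935, 0.02],
    [-0.0756, -0.2104, -0.0932, 0.273, 0, 0.2935, 0.02],
    [-0.0756, -0.2104, -0.0932, 0.273, 0, 0.2935, 0.02]
  ]
}}

```text
t: 10.8
tool_pos: [0.5435, 0.0443, 0.2124]
eef_rot: [-0.01, 0.931, 0.003, 0.365]
contact_force: [0.5, -0.2, -4.3]
gripper_width: 0.0277
```

```bash
python3 - <<'E'
from h import *
s=readout.read_state(); R0=Ro.from_quat(s["eef_rot"]); g=s["tool_pos"]+.061*R0.as_matrix()[:,2]
print(s["t"],"grasp",g.round(4),s["joint_pos"].round(3),s["contact_force"].round(1),s["gripper_width"],"up",R0.inv().apply([0,0,1]).round(4))
for n in("top","scene","wrist"):
    im,d,c=snap(n); Q=world(im,d,c); save("v_"+n,im); np.savez("v_"+n,im=im,Q=Q)
    R=(abs(Q[...,0]-.586)<.07)&(abs(Q[...,1]-.045)<.07)
    P=Q[R&(abs(Q[...,2]-.078)<.006)]
    if len(P)>30: q=np.percentile(P,[1,99],axis=0); print(n,len(P),q.round(4).tolist(),q.mean(0).round(4))
    print(axis(Q,im,(.5855,.0445),w=.03,z0=.138,z1=.2))
E
python3 - <<'E'
import cv2,numpy as np
a=cv2.imread("pics/v_wrist.png");b=cv2.imread("pics/v_scene.png")
cv2.imwrite("pics/v.png",np.hstack([cv2.resize(a,(400,300)),cv2.resize(b[150:300,230:430],(400,300))]))
E
```

```text
10.8 grasp [0.585  0.0451 0.1677] [ 1.800e-02 -5.750e-01  2.080e+00  2.000e-03  8.890e-01 -1.575e+00] [ 0.5 -0.2 -4.3] 0.027715404840405255 up [-0.6798 -0.001  -0.7334]
top 320 [[0.5501, 0.0013, 0.0724], [0.6271, 0.0863, 0.0838]] [0.5886 0.0438 0.0781]
(22, np.float64(0.1769791301382118), array([ 0.5846,  0.0472, -0.2843,  0.1034]))
scene 1115 [[0.5457, 0.007, 0.0721], [0.629, 0.0905, 0.0812]] [0.5873 0.0487 0.0767]
(529, np.float64(0.17351963369055862), array([ 0.586 ,  0.0469, -0.0713,  0.0151]))
wrist 13384 [[0.5413, 0.005, 0.0725], [0.6152, 0.0858, 0.0808]] [0.5783 0.0454 0.0766]
(6700, np.float64(0.16396957623550984), array([ 0.5862,  0.0436,  0.0283, -0.0014]))
```

View pics/v.png

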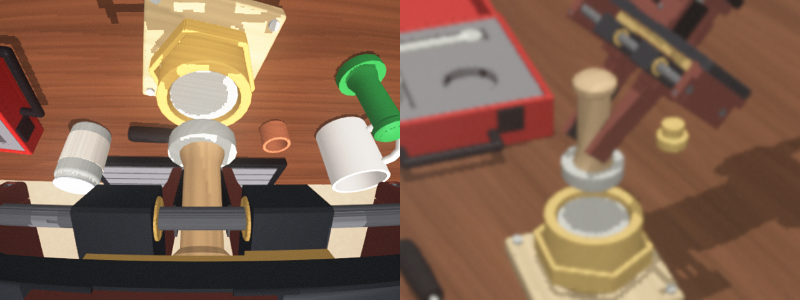

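The pusher hangs upright over the valve bore. The grasp point at (0.585, 0.045) matches the rim estimates within 2 mm. I'll descend and press.

Request:
{"method": "apply_moves", "body": {
  "steps": [
    [0.0136, 0, 0.0147, 0, 0, 0, 0.02],
    [0.0258, 0, 0.0279, 0, 0, 0, 0.02],
    [0.0299, 0, 0.0323, 0, 0, 0, 0.02],
    [0.0326, 0, 0.0352, 0, 0, 0, 0.02],
    [0.0354, 0, 0.0381, 0, 0, 0, 0.02],
    [0.0374, 0, 0.0403, 0, 0, 0, 0.02],
    [0.0388, 0, 0.0418, 0, 0, 0, 0.02],
    [0.0388, 0, 0.0418, 0, 0, 0, 0.02]
  ]
}}

```text
t: 11.95
tool_pos: [0.5445, 0.0435, 0.1574]
eef_rot: [-0.009, 0.93, 0.003, 0.367]
contact_force: [-4.4, 1.0, 5.9]
gripper_width: 0.0275
```

```bash
python3 - <<'E'
from h import *
s=readout.read_state(); R0=Ro.from_quat(s["eef_rot"]); g=s["tool_pos"]+.061*R0.as_matrix()[:,2]
print(s["t"],"grasp",g.round(4),s["contact_force"].round(1),s["ft_torque"].round(2),s["gripper_width"])
for n in("scene","wrist"):
    im,d,c=snap(n); Q=world(im,d,c)
    print(n,axis(Q,im,(.5855,.0445),w=.03,z0=.085,z1=.145))
E
```

```text
11.95 grasp [0.5861 0.0442 0.1128] [-4.4  1.   5.9] [0.13 0.48 0.03] 0.027544959271902366
scene (465, np.float64(0.12068445045548513), array([ 0.5873,  0.0459, -0.0638,  0.0193]))
wrist (6482, np.float64(0.11015611221201281), array([ 0.5874,  0.0428,  0.0251, -0.0017]))
```

Request:
{"method": "apply_moves", "body": {
  "steps": [
    [0.0014, 0, 0.0015, 0, 0, 0, 0.02],
    [0.0027, 0, 0.0029, 0, 0, 0, 0.02],
    [0.0034, 0, 0.0037, 0, 0, 0, 0.02],
    [0.0034, 0, 0.0037, 0, 0, 0, 0.02]
  ]
}}

```text
t: 12.55
tool_pos: [0.5451, 0.0436, 0.1541]
eef_rot: [-0.009, 0.93, 0.003, 0.368]
contact_force: [-6.0, 0.4, 9.5]
gripper_width: 0.0275
```

Request:
{"method": "apply_moves", "body": {
  "steps": [
    [0.0007, 0, 0.0007, 0, 0, 0, 0.02],
    [0.0014, 0, 0.0015, 0, 0, 0, 0.02],
    [0.0014, 0, 0.0015, 0, 0, 0, 0.02]
  ]
}}

```text
t: 12.92
tool_pos: [0.5458, 0.0436, 0.1537]
eef_rot: [-0.009, 0.929, 0.003, 0.37]
contact_force: [-6.0, 0.8, 10.9]
gripper_width: 0.0274
```

```bash
python3 - <<'E'
from h import *
s=readout.read_state(); R0=Ro.from_quat(s["eef_rot"]); g=s["tool_pos"]+.061*R0.as_matrix()[:,2]
print(s["t"],"grasp",g.round(4),s["contact_force"].round(1),s["ft_torque"].round(2),s["gripper_width"])
for n in("scene","wrist"):
    im,d,c=snap(n); Q=world(im,d,c)
    print(n,axis(Q,im,(.5855,.0445),w=.03,z0=.085,z1=.145))
    R=(abs(Q[...,0]-.586)<.03)&(abs(Q[...,1]-.044)<.03)&(Q[...,2]>.15)&(Q[...,2]<.175); P=Q[R]; print("cap top",len(P),np.percentile(P[:,2],[50,90,97]).round(4) if len(P) else "")
    save("p_"+n,im)
    if n=="scene":
        save("p",cv2.resize(im[170:300,240:420],(720,520)))
E
```

```text
12.925 grasp [0.5877 0.0444 0.1094] [-6.   0.8 10.9] [0.2  0.01 0.04] 0.027408834114689935
scene (472, np.float64(0.12179455274278499), array([ 0.5884,  0.0462, -0.0867,  0.0992]))
cap top 376 [0.1587 0.1618 0.1635]
wrist (6738, np.float64(0.11230214884486336), array([0.5891, 0.0429, 0.0415, 0.0026]))
cap top 572 [0.1512 0.1522 0.1526]
```

View pics/p.png

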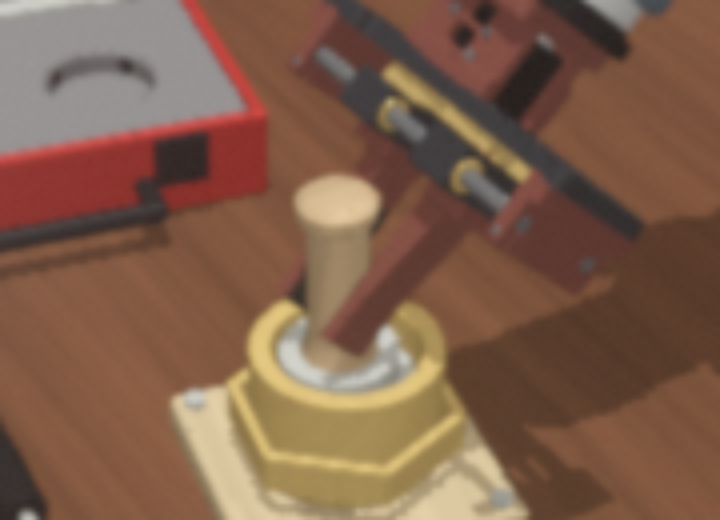

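The pusher foot is in the bore, flat on the disc. The estimated underside is about 0.0614 m (lift about 12 mm) and the net force about 15 N, so it is at or near the stop. I'll press slightly further, correct the compliance drift (x and pitch), and hold.

Request:
{"method": "apply_moves", "body": {
  "steps": [
    [0.0015, 0, 0.0006, 0, 0.005, 0, 0.02],
    [0.003, 0, 0.0012, 0, 0.01, 0, 0.02],
    [0.003, 0, 0.0012, 0, 0.01, 0, 0.02],
    [0.003, 0, 0.0012, 0, 0.01, 0, 0.02],
    [0.003, 0, 0.0012, 0, 0.01, 0, 0.02],
    [0.003, 0, 0.0012, 0, 0.01, 0, 0.02]
  ]
}}

```text
t: 13.78
tool_pos: [0.5459, 0.0436, 0.1538]
eef_rot: [-0.009, 0.93, 0.003, 0.368]
contact_force: [-3.0, 0.8, 15.8]
gripper_width: 0.0276
```

```bash
python3 - <<'E'
from h import *
s=readout.read_state(); R0=Ro.from_quat(s["eef_rot"]); g=s["tool_pos"]+.061*R0.as_matrix()[:,2]
print(s["t"],"grasp",g.round(4),s["contact_force"].round(1),s["ft_torque"].round(2),s["gripper_width"],R0.inv().apply([0,0,1]).round(4),R0.inv().apply([1,0,0]).round(4))
for n in("wrist","top"):
    im,d,c=snap(n); Q=world(im,d,c)
    print(n,axis(Q,im,(.5855,.0445),w=.03,z0=.085,z1=.145))
    if n=="wrist":
        save("p2",np.vstack([cv2.resize(im[100:340,180:500],(760,570))]))
        # visible foot top ring (pale, z ~ .078 bottomed -> foot top=.062+.016)
        R=(abs(Q[...,0]-.586)<.03)&(abs(Q[...,1]-.044)<.026)&(Q[...,2]>.06)&(Q[...,2]<.095)&(im.max(-1)-im.min(-1)<25)&(im.min(-1)>110)
        P=Q[R]; A=np.c_[P[:,:2]-[.586,.044],np.ones(len(P))]
        print("pale",len(P),P.mean(0).round(4),np.percentile(P[:,2],[5,50,95]).round(4),np.linalg.lstsq(A,P[:,2],rcond=None)[0].round(4))
E
```

```text
13.775 grasp [0.5876 0.0444 0.1093] [-3.   0.8 15.8] [ 0.21 -0.83  0.12] 0.027584325092925785 [-0.6845 -0.0008 -0.729 ] [-0.7289 -0.02    0.6844]
wrist (6725, np.float64(0.11231405151309878), array([0.589 , 0.043 , 0.0405, 0.0011]))
pale 3528 [0.5724 0.0441 0.0764] [0.0711 0.0776 0.0787] [ 0.0459 -0.0256  0.077 ]
top (20, np.float64(0.12563021321306161), array([ 0.5864,  0.0456, -0.4451, -0.1794]))
```

View pics/p2.png

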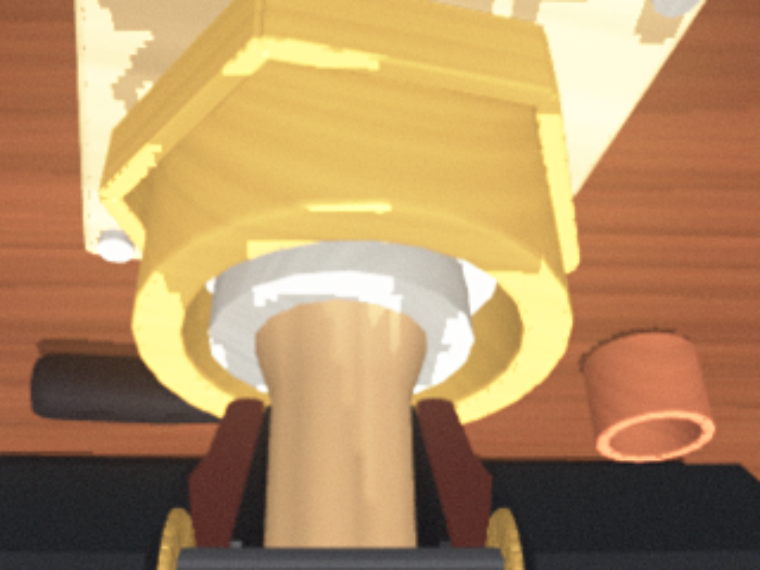

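```bash
python3 - <<'E'
from h import *
c=optics.calibration("scene"); H=480; f=H/2/np.tan(np.radians(c["vertical_fov"])/2); K=np.array([[f,0,c["cx"]],[0,f,c["cy"]],[0,0,1.]])
M=np.array(c["camera_from_world"]); F=np.diag([1,-1,-1.])
rv=cv2.Rodrigues(F@M[:3,:3])[0]; tv=F@M[:3,3]
pr=lambda X:cv2.projectPoints(np.array(X,float),rv,tv,K,np.array([c["k1"],0,0,0]))[0][:,0]
def run(name,x,y,zb,lo,hi):
    im=cv2.imread("pics/"+name+".png")[...,::-1].astype(int)
    def line(tx,ty): return pr([[x+tx*h,y+ty*h,zb+h] for h in(lo,hi)])
    a,b=line(0,0); rows=np.arange(int(round(b[1])),int(round(a[1]))+1)
    mid=[];le=[];ri=[]
    for r in rows:
        uc=np.interp(r,[b[1],a[1]],[b[0],a[0]]); us=np.arange(int(uc)-14,int(uc)+15)
        p=im[r,us]; w=(p[:,0]>150)&(p[:,0]-p[:,2]>25)&(p[:,0]-p[:,2]<95)&(p[:,1]>115)
        if w.sum()>4: le.append((r,us[w][0]));ri.append((r,us[w][-1]))
    sl=lambda L:np.polyfit(*np.array(L).T,1)[0]
    d0=(b-a)[0]/(b-a)[1]; g=[]
    for t in((.05,0),(0,.05)):
        q=line(*t); e=q[1]-q[0]; g.append((e[0]/e[1]-d0)/.05)
    print(name,len(rows),len(le),"slope L %.3f R %.3f vertical %.3f"%(sl(le),sl(ri),d0),"d/dtx,dty",np.round(g,2),"cap px",pr([[x,y,zb+.1]]).round(1), (np.array(ri)[:,1]-np.array(le)[:,1]).tolist())
run("scene0",.5037,.2561,0,.03,.084)
run("v_scene",.5855,.0445,.12,.055,.084)
run("p_scene",.587,.0445,.062,.05,.084)
E
```

```text
scene0 25 25 slope L -0.348 R -0.257 vertical -0.188 d/dtx,dty [ 1.03 -1.12] cap px [[439.5 299.7]] [22, 21, 20, 18, 16, 15, 14, 14, 14, 15, 15, 14, 14, 14, 14, 14, 15, 14, 14, 14, 21, 22, 23, 25, 20]
v_scene 16 15 slope L 0.208 R -0.157 vertical -0.025 d/dtx,dty [ 1.06 -0.68] cap px [[327.5 187.1]] [16, 14, 10, 7, 7, 7, 8, 7, 7, 8, 8, 8, 8, 7, 7]
p_scene 18 17 slope L 0.272 R -0.202 vertical -0.024 d/dtx,dty [ 1.1 -0.7] cap px [[326.  216.7]] [17, 15, 12, 9, 9, 6, 5, 5, 6, 7, 6, 7, 6, 6, 7, 6, 6]
```

The force rose 5 N with no further travel, so the disc is on its hard stop (foot top 0.0776, expected 0.078). Lean estimates are about +0.02 to 0.04 rad toward +x. I'll hold while easing the pitch back so the level tolerance is surely met.

Request:
{"method": "apply_moves", "body": {
  "steps": [
    [0.0007, 0, 0, 0, -0.012, 0, 0.02],
    [0.0007, 0, 0, 0, -0.012, 0, 0.02],
    [0.0007, 0, 0, 0, -0.012, 0, 0.02],
    [0.0007, 0, 0, 0, -0.012, 0, 0.02],
    [0.0007, 0, 0, 0, -0.012, 0, 0.02],
    [0.0007, 0, 0, 0, -0.012, 0, 0.02],
    [0.0016, 0, 0.0001, 0, -0.025, 0, 0.02],
    [0.0016, 0, 0.0001, 0, -0.025, 0, 0.02],
    [0.0016, 0, 0.0001, 0, -0.025, 0, 0.02],
    [0.0016, 0, 0.0001, 0, -0.025, 0, 0.02],
    [0.0016, 0, 0.0001, 0, -0.025, 0, 0.02],
    [0.0016, 0, 0.0001, 0, -0.025, 0, 0.02],
    [0.0016, 0, 0.0001, 0, -0.025, 0, 0.02]
  ]
}}

```text
t: 15.5
tool_pos: [0.5445, 0.0435, 0.1523]
eef_rot: [-0.009, 0.925, 0.003, 0.379]
contact_force: [-4.9, 0.1, 15.9]
gripper_width: 0.0277
```

```bash
python3 - <<'E'
from h import *
s=readout.read_state(); R0=Ro.from_quat(s["eef_rot"]); g=s["tool_pos"]+.061*R0.as_matrix()[:,2]
print(s["t"],"grasp",g.round(4),s["contact_force"].round(1),s["ft_torque"].round(2),s["gripper_width"],R0.inv().apply([0,0,1]).round(4),R0.inv().apply([1,0,0]).round(4))
im,d,c=snap("wrist"); Q=world(im,d,c)
print(axis(Q,im,(.5855,.0445),w=.03,z0=.085,z1=.145))
R=(abs(Q[...,0]-.586)<.03)&(abs(Q[...,1]-.044)<.026)&(Q[...,2]>.074)&(Q[...,2]<.085)&(im.max(-1)-im.min(-1)<25)&(im.min(-1)>110)
P=Q[R]; A=np.c_[P[:,:2]-[.586,.044],np.ones(len(P))]
print("foot top",len(P),P.mean(0).round(4),P.max(0),P.min(0),np.linalg.lstsq(A,P[:,2],rcond=None)[0].round(4))
E
```

```text
15.5 grasp [0.5873 0.0443 0.1089] [-4.9  0.1 15.9] [ 0.25 -0.71  0.11] 0.027737740890437533 [-0.702  -0.0008 -0.7122] [-0.7121 -0.02    0.7018]
(6814, np.float64(0.11263097196742528), array([0.5888, 0.0429, 0.0358, 0.0022]))
foot top 2809 [0.5734 0.0434 0.0775] [0.60760596 0.0694988  0.08247018] [0.55638654 0.01804636 0.07400028] [0.0148 0.0026 0.0776]
```

The tool pitch changed 0.025 rad but the pusher stayed put. The foot-top plane slope is about 0.015 and its height 0.0776, so the disc is level and bottomed, held for well over a second. I'll lift off and move over the cutout.

```bash
python3 - <<'E'
from h import *
s=readout.read_state(); R0=Ro.from_quat(s["eef_rot"]); z=R0.as_matrix()[:,2]; th=np.arccos(-z[2]); az=np.arctan2(z[1],z[0]); print(th,az)
g=s["tool_pos"]+.061*z
print(goal((g[0],g[1],g[2]+.065),az,th)); print(goal((.559,-.261,g[2]+.065),-.45,th))
E
```

```text
0.7781961902680959 0.019153785493611117
t 15.55 TCP goal [0.5445 0.0435 0.2174] z [ 0.702  0.013 -0.712]
[-0.0456 -0.0001 -0.0463 -0.     -0.      0.0012]
t 15.55 TCP goal [ 0.5204 -0.2424  0.2174] z [ 0.632 -0.305 -0.712]
[-2.420e-02 -2.854e-01 -6.700e-02  3.294e-01  2.000e-04  3.353e-01]
```

Request:
{"method": "apply_moves", "body": {
  "steps": [
    [-0.007, 0, -0.0071, 0, 0, 0, 0.02],
    [-0.0175, 0, -0.0178, 0, 0, 0, 0.02],
    [-0.035, 0, -0.0356, 0, 0, 0, 0.02],
    [-0.0527, 0, -0.0534, 0, 0, 0, 0.02],
    [-0.05, -0.03, -0.055, 0.035, 0, 0.036, 0.02],
    [-0.047, -0.07, -0.058, 0.081, 0, 0.082, 0.02],
    [-0.044, -0.11, -0.061, 0.127, 0, 0.129, 0.02],
    [-0.041, -0.15, -0.064, 0.173, 0, 0.176, 0.02],
    [-0.038, -0.19, -0.067, 0.22, 0, 0.223, 0.02],
    [-0.035, -0.23, -0.07, 0.266, 0, 0.27, 0.02],
    [-0.032, -0.265, -0.073, 0.306, 0, 0.311, 0.02],
    [-0.031, -0.285, -0.074, 0.329, 0, 0.335, 0.02],
    [-0.031, -0.285, -0.074, 0.329, 0, 0.335, 0.02],
    [-0.031, -0.285, -0.074, 0.329, 0, 0.335, 0.02]
  ]
}}

```text
t: 17.3
tool_pos: [0.5182, -0.2413, 0.2187]
eef_rot: [0.205, 0.905, -0.086, 0.362]
contact_force: [-0.8, 0.1, -4.0]
gripper_width: 0.0278
```

```bash
python3 - <<'E'
from h import *
s=readout.read_state(); R0=Ro.from_quat(s["eef_rot"]); g=s["tool_pos"]+.061*R0.as_matrix()[:,2]
print(s["t"],"grasp",g.round(4),s["joint_pos"].round(3),s["contact_force"].round(1),s["gripper_width"],R0.inv().apply([0,0,1]).round(4))
im,d,c=snap("wrist"); Q=world(im,d,c); save("c_w",im); np.savez("c_w",im=im,Q=Q)
print(axis(Q,im,g,w=.03,z0=g[2]-.03,z1=g[2]+.03))
ti,td,tc=snap("top"); TQ=world(ti,td,tc)
print("disc",np.nanmedian(TQ[233:248,303:318],axis=(0,1)))
E
```

```text
17.3 grasp [ 0.556  -0.2598  0.1746] [-0.515 -0.499  2.024  0.054  0.856 -1.659] [-0.8  0.1 -4. ] 0.0277651458618178 [-0.6909 -0.0066 -0.7229]
(6680, np.float64(0.16823993575424034), array([ 0.5564, -0.262 ,  0.0725, -0.0259]))
disc [0.58235723 0.04406084 0.07552226]
```

View pics/c_w.png

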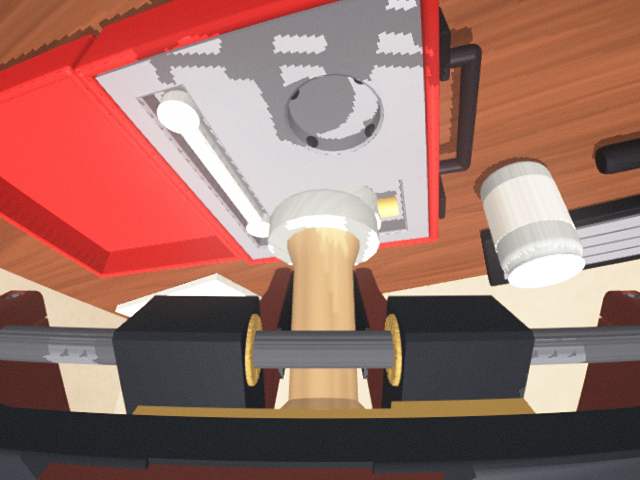

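The cutout is fully visible at (335,112), with its four nubs, and the disc has sprung back to its starting reading (0.0755, against 0.0754 before). Next I fit the lip circle and check the pusher's tilt.

```bash
cat > cut.py <<'E'
from h import *
def cutout(im,d,c,guess):
    Q=world(im,cv2.medianBlur(d,5),c); M=np.linalg.inv(np.array(c["camera_from_world"])); o=M[:3,3]
    near=np.hypot(Q[...,0]-guess[0],Q[...,1]-guess[1])<.04
    ins=Q[near&(Q[...,2]>.046)&(Q[...,2]<.056)]; zi=np.median(ins[:,2])
    m=(near&(Q[...,2]<zi-.005)&(Q[...,2]>.02)).astype(np.uint8)
    m=cv2.morphologyEx(m,cv2.MORPH_OPEN,np.ones((3,3),np.uint8))
    k=max(cv2.findContours(m,cv2.RETR_EXTERNAL,cv2.CHAIN_APPROX_NONE)[0],key=cv2.contourArea)[:,0]
    X=Q[k[:,1],k[:,0]]; X=o+(X-o)*((zi-o[2])/(X[:,2]-o[2]))[:,None]
    f=lambda p:np.hypot(X[:,0]-p[0],X[:,1]-p[1])-p[2]
    s=least_squares(f,[*guess[:2],.0295],loss='soft_l1',f_scale=.001)
    s2=least_squares(lambda p:f([*p,.0295]),guess[:2],loss='soft_l1',f_scale=.001)
    return zi,len(X),s.x.round(4),s2.x.round(4),np.abs(f(s.x)).mean().round(4),Q
E
python3 - <<'E'
from cut import *
im,d,c=snap("wrist"); *r,Q=cutout(im,d,c,(.559,-.261)); print(r)
s=readout.read_state(); R0=Ro.from_quat(s["eef_rot"]); z=R0.as_matrix()[:,2]; g=s["tool_pos"]+.061*z
print("th",np.arccos(-z[2]),"az",np.arctan2(z[1],z[0]))
zb=g[2]-.048
R=(np.hypot(Q[...,0]-g[0],Q[...,1]-g[1])<.032)&(Q[...,2]>zb+.012)&(Q[...,2]<zb+.021)&(im.max(-1)-im.min(-1)<30)
P=Q[R]; A=np.c_[P[:,:2]-g[:2],np.ones(len(P))]; print("foot top",len(P),zb+.016,P.mean(0).round(4),np.linalg.lstsq(A,P[:,2],rcond=None)[0].round(4))
# foot outline: fit circle r=.027 to foot points
F=Q[(np.hypot(Q[...,0]-g[0],Q[...,1]-g[1])<.035)&(Q[...,2]>zb-.004)&(Q[...,2]<zb+.013)]
print("foot side",len(F),F.min(0).round(4),F.max(0).round(4),least_squares(lambda p:np.hypot(F[:,0]-p[0],F[:,1]-p[1])-.027,g[:2],loss='soft_l1',f_scale=.001).x.round(4))
im,d,c=snap("top"); 
try: print("top",cutout(im,d,c,(.559,-.261))[:5])
except Exception as e: print(e)
T=np.load("top0.npz"); 
E
```

```text
[np.float64(0.04972473998480487), 238, array([ 0.5552, -0.2546,  0.0273]), array([ 0.5559, -0.255 ]), np.float64(0.0006)]
th 0.7644040148900275 az -0.45532158525603195
foot top 3119 0.1434065420281112 [ 0.5434 -0.2556  0.1434] [ 0.0228 -0.0158  0.1438]
foot side 1777 [ 0.529  -0.2834  0.1278] [ 0.5652 -0.2346  0.1404] [ 0.5563 -0.2619]
top (np.float64(0.050838716353595936), 26, array([ 0.5791, -0.2542,  0.0089]), array([ 0.5519, -0.2541]), np.float64(0.0013))
```

```bash
python3 - <<'E'
from cut import *
im,d,c=snap("wrist")
one=np.ones_like(d); Q=world(im,one,c); o=np.linalg.inv(np.array(c["camera_from_world"]))[:3,3]
X=o+(Q-o)*((.05-o[2])/(Q[...,2]-o[2]))[...,None]   # pixel -> plane z=.05
# rectified plan view of the insert, 0.25 mm/px, x up y left
N=360; gx=.555+.045-np.arange(N)*.00025; gy=-.255+.045-np.arange(N)*.00025
f=240/np.tan(np.radians(c["vertical_fov"])/2); K=np.array([[f,0,c["cx"]],[0,f,c["cy"]],[0,0,1.]]); M=np.array(c["camera_from_world"]); F=np.diag([1,-1,-1.])
G=np.array([[x,y,.05] for x in gx for y in gy]); uv=cv2.projectPoints(G,cv2.Rodrigues(F@M[:3,:3])[0],F@M[:3,3],K,np.array([c["k1"],0,0,0]))[0][:,0].reshape(N,N,2).astype(np.float32)
pl=cv2.remap(im,uv[...,0],uv[...,1],cv2.INTER_LINEAR)
for r in(.029,.0295,.030):
    pass
E1=cv2.Canny(cv2.GaussianBlur(cv2.cvtColor(pl,cv2.COLOR_RGB2GRAY),(0,0),2),15,40)
best=[]
ys,xs=np.nonzero(E1)
for cx in np.arange(120,240,1.):
  for cy in np.arange(120,240,1.):
    best.append((( abs(np.hypot(xs-cx,ys-cy)-118)<2).sum(),cy,cx))
best.sort(reverse=True)
for b in best[:6]: print(b[0],(.6-b[1]*.00025).round(4),(-.21-b[2]*.00025).round(4))
v=pl.copy(); b=best[0]; cv2.circle(v,(int(b[2]),int(b[1])),118,(255,0,0),1); cv2.circle(v,(int((-.21+.255)/.00025),int((.6-.5557)/.00025)),118,(0,255,0),1)
save("plan",np.hstack([v,np.dstack([E1]*3)]))
E
```

```text
526 0.5558 -0.2558
510 0.5558 -0.256
508 0.5555 -0.2558
506 0.5558 -0.2555
506 0.556 -0.2547
502 0.5555 -0.2552
```

View pics/plan.png

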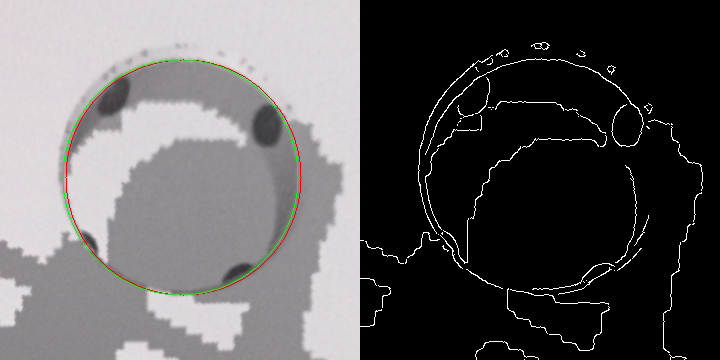

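The plan view shows the circle fit lying on the lip at (0.5558, −0.2556). In the same camera the foot centre is at (0.5563, −0.2619), so I shift by (−0.5, +6.4) mm and go down to just above the mouth.

```bash
python3 - <<'E'
from h import *
s=readout.read_state(); R=Ro.from_quat(s["eef_rot"]).inv()
for v in((-.0005,.0064,0),(-.0005,.0064,-.068),(0,0,-.01),(.001,0,0),(0,.001,0)): print(v,R.apply(v).round(5))
E
```

```text
(-0.0005, 0.0064, 0) [ 0.0023   0.00555 -0.00226]
(-0.0005, 0.0064, -0.068) [0.04938 0.00603 0.0468 ]
(0, 0, -0.01) [6.92e-03 7.00e-05 7.22e-03]
(0.001, 0, 0) [-0.00065  0.00043  0.00062]
(0, 0.001, 0) [ 0.00031  0.0009  -0.0003 ]
```

Request:
{"method": "apply_moves", "body": {
  "steps": [
    [0.0023, 0.0055, -0.0023, 0, 0, 0, 0.02],
    [0.0023, 0.0055, -0.0023, 0, 0, 0, 0.02],
    [0.016, 0.0057, 0.012, 0, 0, 0, 0.02],
    [0.03, 0.0058, 0.0265, 0, 0, 0, 0.02],
    [0.042, 0.006, 0.039, 0, 0, 0, 0.02],
    [0.0494, 0.006, 0.0468, 0, 0, 0, 0.02],
    [0.0494, 0.006, 0.0468, 0, 0, 0, 0.02],
    [0.0494, 0.006, 0.0468, 0, 0, 0, 0.02]
  ]
}}

```text
t: 18.55
tool_pos: [0.5181, -0.2359, 0.1527]
eef_rot: [0.205, 0.904, -0.087, 0.364]
contact_force: [-0.2, 0.7, -4.1]
gripper_width: 0.027
```

```bash
python3 - <<'E'
from h import *
s=readout.read_state(); R0=Ro.from_quat(s["eef_rot"]); g=s["tool_pos"]+.061*R0.as_matrix()[:,2]
print(s["t"],"grasp",g.round(4),s["joint_pos"].round(3),s["contact_force"].round(1),s["gripper_width"])
im,d,c=snap("wrist"); Q=world(im,d,c); zb=g[2]-.048
print(axis(Q,im,g,w=.03,z0=g[2]-.025,z1=g[2]+.03))
F=Q[(np.hypot(Q[...,0]-g[0],Q[...,1]-g[1])<.035)&(Q[...,2]>zb+.002)&(Q[...,2]<zb+.013)]
print("foot side",len(F),least_squares(lambda p:np.hypot(F[:,0]-p[0],F[:,1]-p[1])-.027,g[:2],loss='soft_l1',f_scale=.001).x.round(4))
save("d",cv2.resize(im[60:300,160:480],(640,480)))
E
```

```text
18.55 grasp [ 0.556  -0.2546  0.1087] [-0.502 -0.466  2.121  0.047  0.721 -1.649] [-0.2  0.7 -4.1] 0.02702479615146833
(5886, np.float64(0.10543415976802424), array([ 0.5568, -0.257 ,  0.0428, -0.012 ]))
foot side 1716 [ 0.5562 -0.2568]
```

View pics/d.png

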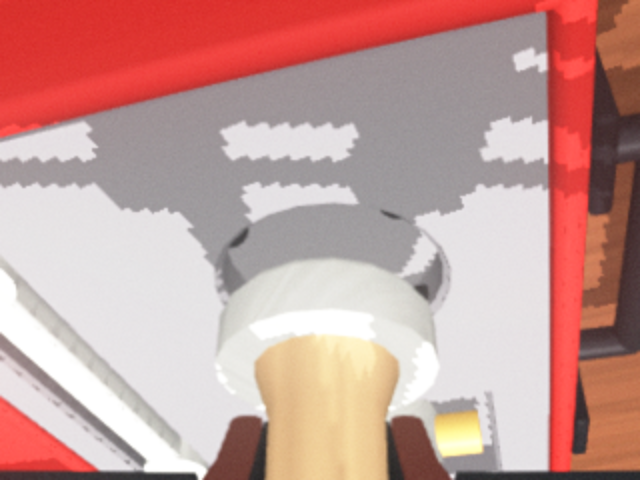

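The view shows the foot above the cutout, slightly left of centre. The same-camera offset is 0.4 and 1.2 mm, so I correct that and push in.

Request:
{"method": "apply_moves", "body": {
  "steps": [
    [0.0006, 0.0009, -0.0006, 0, 0, 0, 0.02],
    [0.0045, 0.0009, 0.0035, 0, 0, 0, 0.02],
    [0.008, 0.001, 0.007, 0, 0, 0, 0.02],
    [0.0105, 0.001, 0.0098, 0, 0, 0, 0.02],
    [0.013, 0.001, 0.0124, 0, 0, 0, 0.02],
    [0.013, 0.001, 0.0124, 0, 0, 0, 0.02]
  ]
}}

```text
t: 19.35
tool_pos: [0.5182, -0.2349, 0.1353]
eef_rot: [0.205, 0.904, -0.087, 0.365]
contact_force: [4.8, -1.2, -1.2]
gripper_width: 0.0277
```

```bash
python3 - <<'E'
from h import *
s=readout.read_state(); R0=Ro.from_quat(s["eef_rot"]); g=s["tool_pos"]+.061*R0.as_matrix()[:,2]
print(s["t"],"grasp",g.round(4),s["contact_force"].round(1),s["ft_torque"].round(2))
im,d,c=snap("wrist"); Q=world(im,d,c)
print(axis(Q,im,g,w=.03,z0=g[2]-.025,z1=g[2]+.03))
E
```

```text
19.35 grasp [ 0.5562 -0.2536  0.0914] [ 4.8 -1.2 -1.2] [ 0.03 -0.26  0.12]
(6060, np.float64(0.08788059872742279), array([ 0.557 , -0.256 ,  0.036 , -0.0088]))
```

Request:
{"method": "apply_moves", "body": {
  "steps": [
    [-0.0006, 0.0004, 0.0006, 0, 0, 0, 0.02],
    [0.0008, 0.0004, 0.002, 0, 0, 0, 0.02],
    [0.0022, 0.0004, 0.0035, 0, 0, 0, 0.02],
    [0.0035, 0.0004, 0.0049, 0, 0, 0, 0.02],
    [0.0049, 0.0004, 0.0064, 0, 0, 0, 0.02],
    [0.0049, 0.0004, 0.0064, 0, 0, 0, 0.02]
  ]
}}

```text
t: 20.15
tool_pos: [0.5192, -0.235, 0.1274]
eef_rot: [0.205, 0.904, -0.087, 0.365]
contact_force: [0.7, 0.0, 6.7]
gripper_width: 0.0272
```

```bash
python3 - <<'E'
from h import *
s=readout.read_state(); R0=Ro.from_quat(s["eef_rot"]); g=s["tool_pos"]+.061*R0.as_matrix()[:,2]
print(s["t"],"grasp",g.round(4),s["contact_force"].round(1),s["ft_torque"].round(2))
im,d,c=snap("wrist"); Q=world(im,d,c)
print(axis(Q,im,g,w=.03,z0=g[2]-.02,z1=g[2]+.03))
E
```

```text
20.15 grasp [ 0.5573 -0.2537  0.0836] [0.7 0.  6.7] [-0.23 -0.81  0.1 ]
(5497, np.float64(0.08265211339994441), array([ 0.5582, -0.2561,  0.0189,  0.001 ]))
```

Request:
{"method": "apply_moves", "body": {
  "steps": [
    [0.0014, 0, 0.0014, 0, 0, 0, 0.02],
    [0.0024, 0, 0.0025, 0, 0, 0, 0.02],
    [0.0035, 0, 0.0036, 0, 0, 0, 0.02],
    [0.0035, 0, 0.0036, 0, 0, 0, 0.02],
    [0.0035, 0, 0.0036, 0, 0, 0, 0.02]
  ]
}}

```text
t: 20.82
tool_pos: [0.5203, -0.2356, 0.1272]
eef_rot: [0.205, 0.903, -0.088, 0.368]
contact_force: [-16.2, 7.6, 23.8]
gripper_width: 0.0276
```

```bash
python3 - <<'E'
from h import *
s=readout.read_state(); R0=Ro.from_quat(s["eef_rot"]); g=s["tool_pos"]+.061*R0.as_matrix()[:,2]
print(s["t"],"grasp",g.round(4),s["contact_force"].round(1),s["ft_torque"].round(2))
for n in("wrist","top"):
    im,d,c=snap(n); Q=world(im,d,c)
    if n=="wrist": print(axis(Q,im,g,w=.03,z0=g[2]-.02,z1=g[2]+.03)); save("f",cv2.resize(im[60:300,160:480],(640,480)))
    N=np.hypot(Q[...,0]-.557,Q[...,1]+.2545)
    P=Q[(N<.03)&(Q[...,2]>.047)&(Q[...,2]<.057)&(im.max(-1)-im.min(-1)<40)]
    print(n,"foot top",len(P),P[:,2].mean() if len(P) else '')
    I=Q[(N>.032)&(N<.045)&(Q[...,2]>.045)&(Q[...,2]<.056)]; print("insert",len(I),I[:,2].mean())
    C=Q[(N<.02)&(Q[...,2]>.125)&(Q[...,2]<.145)]; print("cap",len(C),np.percentile(C,[2,98],axis=0).round(4).tolist() if len(C) else '')
E
```

```text
20.825 grasp [ 0.5586 -0.2544  0.0836] [-16.2   7.6  23.8] [ 0.07 -0.19  0.08]
(5597, np.float64(0.08266626218438532), array([ 0.5593, -0.2567,  0.0395, -0.0089]))
wrist foot top 3675 0.0517702145054831
insert 6901 0.04993545544289409
cap 247 [[0.5434, -0.2659, 0.125], [0.5578, -0.2409, 0.1262]]
top foot top 86 0.05298319889318147
insert 258 0.051350230331091234
cap 243 [[0.5444, -0.2716, 0.1299], [0.5749, -0.2405, 0.1412]]
```

Travel stopped hard at 28 N and the foot top is 1.8 mm above the insert (2 mm expected), so the pusher is home. I'll relieve the load, open, and back out along the fingers.

Request:
{"method": "apply_moves", "body": {
  "steps": [
    [-0.0018, 0, -0.0018, 0, 0, 0, 0.02],
    [-0.003, 0, -0.0031, 0, 0, 0, 0.02],
    [-0.003, 0, -0.0031, 0, 0, 0, 0.02]
  ]
}}

```text
t: 21.3
tool_pos: [0.5193, -0.2351, 0.127]
eef_rot: [0.205, 0.904, -0.087, 0.365]
contact_force: [2.9, 0.1, 7.1]
gripper_width: 0.0276
```

```bash
python3 - <<'E'
from h import *
s=readout.read_state(); R0=Ro.from_quat(s["eef_rot"]); g=s["tool_pos"]+.061*R0.as_matrix()[:,2]
print(s["t"],"grasp",g.round(4),s["contact_force"].round(1),s["ft_torque"].round(2),R0.inv().apply([0,0,1]).round(3))
E
```

```text
21.3 grasp [ 0.5573 -0.2538  0.0832] [2.9 0.1 7.1] [-0.33 -1.    0.  ] [-0.696 -0.007 -0.718]
```

Still pressed lightly (about 11 N net) and at depth. I'll open and retreat.

Request:
{"method": "apply_moves", "body": {
  "steps": [
    [0, 0, 0, 0, 0, 0, 0.035],
    [0, 0, 0, 0, 0, 0, 0.05],
    [0, 0, 0, 0, 0, 0, 0.065],
    [0, 0, 0, 0, 0, 0, 0.075],
    [0, 0, 0, 0, 0, 0, 0.075],
    [0, 0, 0, 0, 0, 0, 0.075],
    [0, 0, -0.02, 0, 0, 0, 0.075],
    [0, 0, -0.05, 0, 0, 0, 0.075],
    [0, 0, -0.09, 0, 0, 0, 0.075],
    [0, 0, -0.12, 0, 0, 0, 0.075],
    [-0.05, 0, -0.14, 0, 0, 0, 0.075],
    [-0.05, 0, -0.14, 0, 0, 0, 0.075],
    [-0.05, 0, -0.14, 0, 0, 0, 0.075]
  ]
}}

```text
t: 22.92
tool_pos: [0.4638, -0.2073, 0.2601]
eef_rot: [0.206, 0.905, -0.086, 0.363]
contact_force: [0.5, -0.1, -0.2]
gripper_width: 0.0751
```

```bash
python3 - <<'E'
from h import *
s=readout.read_state(); print(s["t"],s["tool_pos"],s["joint_pos"].round(3),s["contact_force"].round(1),s["gripper_width"])
T0=np.load("top0.npz")["im"]
for n in("wrist","top","scene"):
    im,d,c=snap(n); Q=world(im,d,c); N=np.hypot(Q[...,0]-.557,Q[...,1]+.2545)
    P=Q[(N<.027)&(Q[...,2]>.047)&(Q[...,2]<.057)&(im.max(-1)-im.min(-1)<40)]
    I=Q[(N>.032)&(N<.045)&(Q[...,2]>.045)&(Q[...,2]<.056)]
    C=Q[(N<.03)&(Q[...,2]>.13)&(Q[...,2]<.145)]
    print(n,"foot-insert",len(P),len(I),(P[:,2].mean()-I[:,2].mean()).round(4) if len(P) and len(I) else '', "cap",len(C),np.percentile(C,[2,50,98],axis=0).round(4).tolist() if len(C) else '')
    if n!="top": print(axis(Q,im,(.557,-.2545),w=.03,z0=.058,z1=.12))
    if n=="top":
        print("disc",np.nanmedian(Q[233:248,303:318],axis=(0,1)).round(4))
        df=cv2.threshold(cv2.absdiff(cv2.cvtColor(im,7),cv2.cvtColor(T0,7)),40,255,0)[1]
        df=cv2.morphologyEx(df,cv2.MORPH_OPEN,np.ones((3,3)))
        _,_,st,_=cv2.connectedComponentsWithStats(df); print(st[1:][st[1:,4]>20].tolist())
E
```

```text
22.925 [ 0.46380604 -0.20729319  0.26006085] [-0.505 -0.723  2.09   0.039  1.011 -1.637] [ 0.5 -0.1 -0.2] 0.0750545139297906
wrist foot-insert 1300 3116 0.0017 cap 1213 [[0.5408, -0.2701, 0.1306], [0.5521, -0.2536, 0.1357], [0.5695, -0.2396, 0.137]]
(2241, np.float64(0.0893729431561747), array([ 0.5581, -0.2564,  0.0224, -0.0111]))
top foot-insert 188 491 0.0019 cap 253 [[0.5421, -0.2733, 0.1317], [0.5577, -0.2552, 0.1366], [0.5742, -0.2401, 0.1404]]
disc [0.5824 0.0441 0.0752]
[[430, 238, 25, 43, 480], [453, 239, 10, 16, 113], [416, 265, 12, 14, 106], [200, 267, 30, 26, 461], [477, 275, 11, 15, 127], [448, 284, 7, 4, 23], [424, 300, 9, 6, 38], [431, 313, 51, 26, 477], [392, 336, 122, 144, 9775], [0, 415, 6, 10, 39], [16, 442, 35, 20, 332], [0, 449, 15, 9, 63], [333, 453, 41, 26, 442], [292, 461, 37, 19, 371], [375, 460, 20, 20, 291], [255, 466, 30, 14, 244], [27, 472, 6, 8, 24]]
scene foot-insert 132 309 0.0021 cap 107 [[0.5458, -0.267, 0.1301], [0.5609, -0.249, 0.1331], [0.5753, -0.2366, 0.1364]]
(326, np.float64(0.08770563976383333), array([ 0.559 , -0.2558,  0.0086, -0.0255]))
```

```bash
python3 -c "
from bench import ticket; print(ticket.finish_job())"
```

```text
the job is handed in; nothing more can be done
None
```

I pressed the valve disc to its stop with the wooden-handled pusher, let it spring back, then pushed the pusher home in the round cutout. The job was handed in at about 23 s of the 61 s allowed; it reports no verdict.

**Grasp:** The first grip, with the tool straight down, jammed on the 36 mm cap and tilted the pusher about 0.045 rad. I released it and regripped the handle with the tool pitched about 43° outward, which held properly (27.6 mm opening).

**Disc press:**
- It reached a hard stop, with net force up to about 20 N and no further travel.
- The foot top was at 0.0776 m (0.078 m expected) and the foot plane level within about 0.015 rad.
- It was held for well over a second.

**Final checks:**
- **Disc:** it reads 0.0752 m, against 0.0754 m before the press, so it is back up.
- **Pusher:** it hit a hard stop at about 28 N with the fingers still gripping. After release its foot stands 1.7 to 2.1 mm above the insert (2 mm expected) and it is centred within about 2 to 3 mm.
- **Surroundings:** the gripper is clear. The top view shows changes only at the pusher's old spot, at the case, and where the arm and its shadow moved.

**Disagreement:** the wrist-camera handle-slope fit carried a bias of about 0.02 to 0.04 rad. It suggested a slight lean that the foot plane and other views did not confirm. Every reading stayed below the 0.07 rad limit, apart from one hover reading of about 0.077 rad before insertion, which the foot and handle centres contradicted. My last picture was refused because the 12-view limit was reached, so the final checks are numerical only.

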